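# Tuck the flashing under the lapped shingle of a roof test panel

## Task

Pick up the loose aluminium flashing by its upstand, lay it on the plywood of the roof test panel and slide its leaf under the terracotta shingle, centred on it, until the orange line is out of sight under the shingle along its whole length, without lifting the shingle. Then press the flashing firmly flat on the plywood and finish like that, still holding it down; leave the other things on the bench alone.

Things in the scene. Friction and masses are not known exactly. Their poses are not given: they have to be found in the camera images.
- panel: roof test panel, fixed to the bench: plywood deck 220 (x) x 200 (y) x 18 mm; origin at bench level, deck from x = -115 to +105 mm. Its x points from the bare front of the deck to the shingle, the way the flashing is pushed in; z up. The deck is bare from x = -115 to +5 mm; at the back (x 76 to 106 mm) a fixed dark-red course, top 30 mm above the bench
- tuck (a point): point on the top face of the deck (18 mm above the bench), fixed in the panel, straight below the middle of the shingle's free edge; axes as the panel's
- shingle (a joint): the lapped terracotta shingle, 87 (x) x 180 (y) x 5 mm, hinged along its back edge, 87 mm behind its free edge; 0 = lying down, underside 7 mm above the deck; positive = lifted (rad). Very light: about 1 N at the free edge lifts it; it falls back by itself. More than 0.10 rad (9 mm at the edge) at any time counts as lifting it
- shingle_edge (a point): middle of the shingle's free edge, at its underside; moves with the shingle
- flashing: loose aluminium flashing, 0.1 kg, L profile 120 mm long (its y): an upstand 8 mm thick, 38 mm high along its back edge, and a leaf 3 mm thick that reaches forward to x = +74 mm. Origin at the underside, below the middle of the upstand; x points from upstand to the leaf's front edge, z up. Starts lying on its leaf on the bench. Pinch the upstand at its middle, fingers in front of and behind it
- line_left (a point): left (+y) end of the orange line (5 mm wide) painted across the leaf, 44 mm in front of the origin, 30 mm behind the leaf's front edge, 55 mm left of the middle; the point lies at the leaf's underside
- line_right (a point): right (-y) end of the same line, 55 mm right of the middle, at the leaf's underside
- timer: white bench timer, 66 x 66 x 18 mm, bystander
- vial_0: small vial with blue cap, 23 x 23 x 56 mm, bystander
- vial_3: small vial with white cap, 23 x 23 x 56 mm, bystander
- marker_1: marker pen, white with blue cap, 134 mm long, bystander
Mind the look-alikes: they are no part of the job. Of the things that look like the flashing, the largest one is meant.

How it is judged:
By the outcome, as a careful person would: the job done as asked, in the order asked, and still so for the second after the job is handed in, while the arm keeps its last pose, push and grip.
It also fails if it takes over 48 s, if anything falls off the work surface, if the arm or the gripper's body presses on something with over 40 N, if the wrist force passes 120 N, or if a joint passes its speed limit or range.

## Robot

A 6-joint arm with a two-finger parallel gripper is mounted at the origin on a cart in front of the work surface, level with it; the furniture and walls round the work are solid. World frame = base frame: x ahead of the robot, y to its left, z up, the work surface at z = 0. Lengths are in mm, angles in rad, forces in N, time in s.
With the tool pointing down it reaches from about 275 to 750 mm from the base axis. Payload 10.2 kg.
Tool frame: the origin (TCP) lies on the centre line of the jaws, within the pads' length; the fingertips stand ahead of it and the grasp point (between the pads) lies 5 mm behind it (r.tips_ahead is the z of the fingertips in the tool frame, in mm); z points along the fingers, y is the line along which they close (so a half turn about z gives the same grasp; the last joint's range is limited). The gripper opens to 88 mm and grips with 3 to 60 N. Pads are 18 mm wide; open, the fingers measure 123 mm over their backs; the gripper's body (75 mm by 187 mm) begins 45 mm behind the grasp point.
Start: joints at [-1.45, 0.313, 1.498, -0, 1.331, -0.223], TCP at [176.948, -494.288, 227.82] pointing down, gripper open.
Joint ranges: [-2.94, 2.94], [-0.97, 2.17], [0.19, 2.56], [-1.23, 4.37], [0.02, 3.11], [-2.88, 2.88]. Speed limits (rad/s): [2.39, 2.39, 3.01, 3.14, 3.14, 3.14].

## Interface

Orientations are given as a rotation vector (axis times angle).
In Python, from bench import r gives the robot as it stands. Calls block until the motion is done:
- r.move_ptp(position, orientation): joint-space move of the TCP to a pose.
- r.move_linear(position, rate=150, attitude=None, force_limit=None): straight line of the TCP; attitude=None keeps the orientation; rate is the mean speed in mm/s. With force_limit (N) it stops when the force on the tool has changed by that much, and returns True; else False.
- r.movej(angles): joint-space move.
- r.open_gripper() and r.close(squeeze=None): open the fingers fully, or close them until they stop; squeeze is the grip in N (None keeps the last).
- r.wait(seconds).
- r.inverse_kinematics(position, orientation): joint angles nearest the present ones, or None.
- r.get_state(): the state.
- r.read_camera(name): name is "scene" or "top"; returns a dict with "image" (480x640x3 uint8, red, green, blue), "range_z" (480x640 float32, mm along the optical axis (not along the pixel's ray), 0 where there is no reading), "intrinsics" (3x3 intrinsics, pixels), "k1" (the pictures are not rectified: a ray, as slopes to the right and down, at radius r is drawn at 1 + k1 r^2 times it, then the intrinsics apply), "extrinsics" (4x4, takes a point from world to camera coordinates). Camera axes: x right, y up, looking along -z (the intrinsics and any distortion apply to the point x, -y, -z); pixel columns grow to the right and rows downward; lengths in mm; the calibration is good to about 2 mm. A picture is of the moment at which its call begins.
A pose or a line that the arm cannot do raises r.IKError and nothing moves.
- r.close_job(): hands the job in; it is judged then, once.
The state is a dict: "t": time; "q": joint angles; "dq": joint speeds; "effort": joint torques, N m; "ee_pos": TCP position; "tcp_rot": TCP orientation; "contact_force": force on the tool from outside, world axes, zero at the start; "wrist_torque": the same for the moment, N m; "gripper_width": opening from 0.0 (shut) to 1.0 (fully open); "grip_force": force on a finger pad.
Only numpy, scipy, OpenCV 4.12 (cv2) and the standard library are available. Lean on these libraries where they do the work, as an engineer would, in place of code of your own. Each camera call takes 0.05 s, during which the arm holds its last target. There are 200 camera calls.

## Working session

There is one attempt and no reset: what is moved stays moved. The work goes in short steps, each a Python script; the robot and the scene stay as the last script left them, time stands still between calls to the robot, and variables do not carry over. Pictures are saved under pics/ and viewed, at most 10 in all, crops included, and the job is handed in when it is done.

```bash
mkdir -p pics; ls; cat > h.py <<'E'
import numpy as np, cv2
from bench import r
def shot(n):
    c=r.read_camera(n); return c
def save(c,name): cv2.imwrite('pics/'+name,cv2.cvtColor(c['image'],cv2.COLOR_RGB2BGR))
def rays(c,uv):
    K=c['intrinsics'];k=c['k1'];uv=np.atleast_2d(np.asarray(uv,float))
    d=np.c_[(uv[:,0]-K[0,2])/K[0,0],(uv[:,1]-K[1,2])/K[1,1]];s=d.copy()
    for _ in range(20): s=d/(1+k*(s**2).sum(1,keepdims=True))
    E=c['extrinsics'];R,t=E[:3,:3],E[:3,3]
    return -R.T@t, np.c_[s[:,0],-s[:,1],-np.ones(len(s))]@R   # origin, dirs with unit depth
def onplane(c,uv,z):
    o,d=rays(c,uv); return o+d*((z-o[2])/d[:,2])[:,None]
def bydepth(c,uv):
    uv=np.atleast_2d(uv); o,d=rays(c,uv); ui=np.round(uv).astype(int)
    return o+d*c['range_z'][ui[:,1],ui[:,0]][:,None]
def cloud(c):
    v,u=np.mgrid[:480,:640]; o,d=rays(c,np.c_[u.ravel(),v.ravel()])
    z=c['range_z'].ravel(); p=o+d*z[:,None]; p[z==0]=np.nan
    return p.reshape(480,640,3)
def project(c,P):
    E=c['extrinsics'];q=np.atleast_2d(P)@E[:3,:3].T+E[:3,3]
    s=np.c_[q[:,0],-q[:,1]]/-q[:,2:]; s=s*(1+c['k1']*(s**2).sum(1,keepdims=True))
    K=c['intrinsics']; return s*[K[0,0],K[1,1]]+[K[0,2],K[1,2]]
E
python3 - <<'E'
from h import *
for n in ('scene','top'):
    c=shot(n);save(c,n+'0.png');np.savez(n+'0.npz',**c)
    o,d=rays(c,[[320,240]]);print(n,o.round(),d.round(2),c['k1'],c['intrinsics'][0,0])
print(r.get_state(),r.tips_ahead)
E
```

```text
pics
scene [ 338. -835.  824.] [[ 0.17  0.73 -0.66]] -0.016728688988204003 453.875539131817
top [-109. -151. 1829.] [[ 0.34  0.1  -0.93]] -0.14740187469618118 550.0378569548415
{'t': 0.1, 'q': array([-1.45039155e+00,  3.13369774e-01,  1.49833384e+00, -9.47919213e-06,
        1.33100062e+00, -2.23411294e-01]), 'dq': array([-0.00011969, -0.00036274,  0.00021266, -0.00056045, -0.00116182,
        0.00024968]), 'effort': array([ 9.09112841e-04, -4.02816439e+01, -2.52645618e+01,  6.94455905e-02,
        3.42019682e-02, -4.19914386e-05]), 'ee_pos': array([ 176.92118684, -494.05268315,  227.34099372]), 'tcp_rot': array([-3.09419129e+00, -5.37222435e-01, -7.54184154e-05]), 'contact_force': array([ 0.04417211, -1.12829109, -0.37816785]), 'wrist_torque': array([-0.03737249, -0.00501669,  0.04628122]), 'grip_force': 0.0, 'gripper_width': 1.0032289860574295} 14.0
```

View pics/scene0.png

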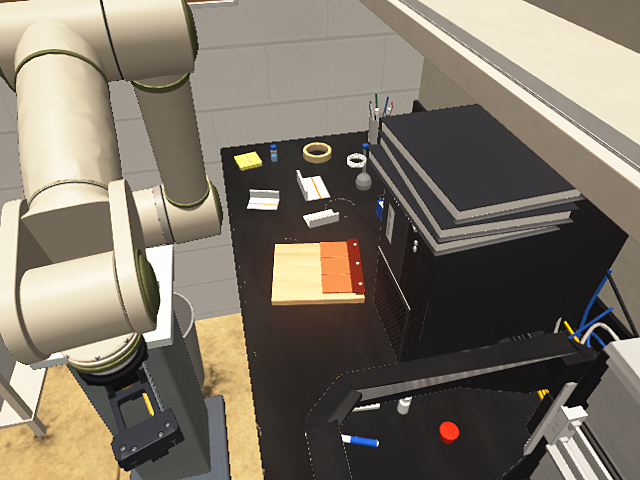

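View pics/top0.png

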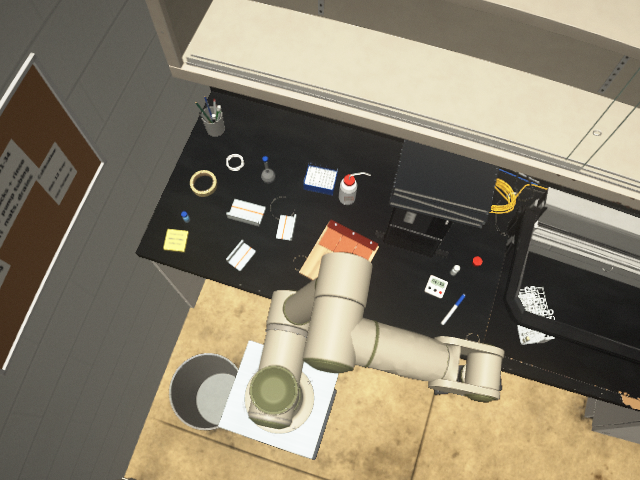

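Scene: the panel is at (318,272). The flashing candidates are at (313,186), which shows an orange line, (263,200) and (321,217). In the top view they are at (246,211), (241,255) and (286,226). The one at scene (313,186) / top (246,211) looks largest. I'll check that in an enlarged crop and by measuring.

```bash
python3 - <<'E'
from h import *
s=dict(np.load('scene0.npz'));t=dict(np.load('top0.npz'))
def crop(c,x,y,w,h,k): return cv2.resize(c['image'][y:y+h,x:x+w,::-1],(w*k,h*k),interpolation=cv2.INTER_CUBIC)
a=crop(s,240,160,130,150,4); b=crop(t,215,190,70,150,4)
cv2.imwrite('pics/crop1.png',np.hstack([a,b]))
for n,c in (('s',s),('t',t)):
    P=cloud(c); hsv=cv2.cvtColor(c['image'],cv2.COLOR_RGB2HSV)
    m=((hsv[...,2]>120)&(P[...,2]>-15)&(P[...,2]<60)&(P[...,0]>200)&(np.abs(P[...,0])<900)&(P[...,1]>-200)&(P[...,1]<600)).astype(np.uint8)
    k,l,st,ce=cv2.connectedComponentsWithStats(m)
    for i in range(1,k):
        if st[i,4]>60:
            q=P[l==i]; cc=cv2.minAreaRect(q[:,:2].astype(np.float32)); print(n,st[i],ce[i].round(),np.round(cc[0]),np.round(cc[1]),round(cc[2]),'zmax',np.nanpercentile(q[:,2],[5,50,98]).round(1))
E
```

```text
s [368 128  11  16 119] [373. 136.] [849. 554.] [18. 47.] 33 zmax [ 4.7 30.1 57.7]
s [303 142  29  21 402] [316. 152.] [641. 527.] [122.  96.] 72 zmax [ 1.7 17.9 26.5]
s [234 151  28  20 360] [248. 160.] [400. 542.] [ 86. 114.] 10 zmax [ 1.4 13.1 17.5]
s [347 153  16  15 166] [355. 160.] [757. 456.] [102.  52.] 72 zmax [-0.4 10.2 19.8]
s [296 170  34  31 586] [312. 187.] [580. 350.] [ 79. 173.] 2 zmax [-0.6  3.1 38.5]
s [356 172  14  14 148] [363. 179.] [732. 288.] [29. 40.] 72 zmax [21.1 36.2 52.2]
s [247 189  33  21 578] [263. 199.] [422. 307.] [107.  96.] 73 zmax [-1.3  2.8 28.3]
s [303 209  36  19 426] [321. 218.] [576. 173.] [106.  69.] 6 zmax [-0.7  6.7 29.4]
s [ 271  239   94   66 5462] [317. 273.] [512. -36.] [228. 223.] 79 zmax [10.8 18.7 36. ]
t [226 154  18  17 136] [235. 162.] [761. 448.] [74. 67.] 85 zmax [ 1.  13.2 28.4]
t [304 165  34  25 581] [320. 177.] [786. 116.] [103. 121.] 14 zmax [34.5 44.1 55.9]
t [190 170  27  26 260] [203. 182.] [644. 521.] [ 99. 111.] 85 zmax [ 6.5 25.5 35. ]
t [262 170  11   9  69] [267. 175.] [733. 303.] [30. 39.] 4 zmax [31.5 44.5 59. ]
t [339 193  15  12  71] [345. 200.] [726.   1.] [20. 54.] 1 zmax [15.2 37.7 58.1]
t [226 199  40  26 655] [246. 211.] [582. 334.] [ 89. 130.] 2 zmax [-3.   5.8 43.5]
t [276 214  20  27 392] [286. 227.] [577. 177.] [108.  60.] 8 zmax [-3.7  4.6 34.6]
t [ 299  221   80   59 1807] [337. 247.] [512. -42.] [202. 221.] 79 zmax [13.9 29.7 43.6]
t [163 229  26  23 466] [175. 240.] [403. 537.] [85. 87.] 12 zmax [ 2.8 15.4 24.5]
t [226 240  30  31 475] [240. 255.] [420. 290.] [64. 97.] 73 zmax [-3.6  5.2 34.5]
```

View pics/crop1.png

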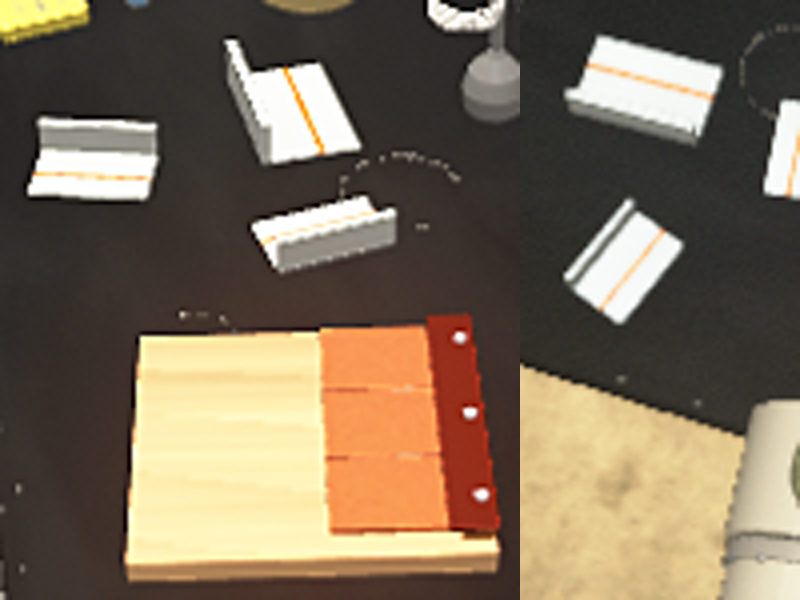

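The crop confirms it: scene (313,187) / top (246,211) is the largest, about 38 mm tall and about 120 mm long. The other two are smaller look-alikes. Next I'll measure poses.

```bash
cat >> h.py <<'E'
def tri(c1,u1,c2,u2):
    (o1,d1),(o2,d2)=rays(c1,u1),rays(c2,u2); d1,d2=d1[0],d2[0]
    a=np.linalg.lstsq(np.c_[d1,-d2],o2-o1,rcond=None)[0]; p,q=o1+a[0]*d1,o2+a[1]*d2
    return (p+q)/2, np.linalg.norm(p-q)
def comp(m,uv,rad=60):
    k,l,st,ce=cv2.connectedComponentsWithStats(m.astype(np.uint8))
    i=min((i for i in range(1,k) if st[i,4]>8),key=lambda i:np.linalg.norm(ce[i]-uv)-0.0*st[i,4]); return l==i
def linefit(c,m,w,z):
    """weighted points on plane z: mean, direction, extent"""
    v,u=np.nonzero(m); W=w[m].astype(float); P=onplane(c,np.c_[u,v],z)[:,:2]
    mu=np.average(P,axis=0,weights=W); ev,V=np.linalg.eigh(np.cov(P.T,aweights=W)); d=V[:,1]; d*=np.sign(d[1])
    s=(P-mu)@d; return mu,d,s.min(),s.max(),np.average(np.c_[u,v],axis=0,weights=W)
E
python3 - <<'E'
from h import *
C={'s':dict(np.load('scene0.npz')),'t':dict(np.load('top0.npz'))}
px={}
for n,uv in (('s',(313,187)),('t',(246,211))):
    c=C[n];hsv=cv2.cvtColor(c['image'],cv2.COLOR_RGB2HSV); H,S,V=[hsv[...,i].astype(int) for i in range(3)]
    om=(H<25)&(S>50)&(V>110); om=comp(om,uv)
    mu,d,a,b,p=linefit(c,om,S,3); px[n]=p
    print(n,'line',mu.round(1),'dir yaw',np.degrees(np.arctan2(-d[0],d[1])).round(2),a.round(),b.round(),om.sum(),p.round(1))
    wm=comp((V>120)&((S<60)|(H<25)),uv); v,u=np.nonzero(wm); P=cloud(c)[wm]
    q=onplane(c,np.c_[u,v],3.)
    x=np.array([d[1],-d[0]]); yx=(q[:,:2]-mu)
    print('  leaf ahead of line (z=3):',np.percentile(yx@x,[99,100]).round(1),' y ext',np.percentile(yx[np.abs(yx@x)<25]@d,[0,1,99,100]).round(1))
    hi=P[:,2]>20; print('  upstand depth pts x rel line',((P[hi,:2]-mu)@x).round(0).tolist()[:40:3],P[hi].mean(0).round(1))
    if n=='s':
        sm=comp((H<12)&(S>140)&(V>80),(345,266)); v,u=np.nonzero(sm)
        for z in (30.,): print('  shingle+course rect',cv2.minAreaRect(onplane(c,np.c_[u,v],z)[:,:2].astype(np.float32)))
        om=sm&(V>170); v,u=np.nonzero(om); print('  shingle rect',cv2.minAreaRect(onplane(c,np.c_[u,v],30.)[:,:2].astype(np.float32)))
        wd=comp((H>=14)&(H<30)&(S>40)&(V>190),(297,272));v,u=np.nonzero(wd);print('  wood',cv2.minAreaRect(onplane(c,np.c_[u,v],18.)[:,:2].astype(np.float32)))
        for nm,mm in (('sh',om),('wd',wd)):
            cn=max(cv2.findContours(mm.astype(np.uint8),0,1)[0],key=cv2.contourArea);ap=cv2.approxPolyDP(cv2.convexHull(cn),4,True)[:,0]
            print(nm,np.c_[ap,onplane(c,ap,30. if nm=='sh' else 18.)[:,:2],bydepth(c,ap)].round(0).tolist())
print(tri(C['s'],px['s'],C['t'],px['t']))
E
```

```text
s line [590.6 322.7] dir yaw 1.85 -58.0 63.0 46 [315.7 187.7]
  leaf ahead of line (z=3): [29.1 29.6]  y ext [-60.  -58.8  64.1  65.6]
  upstand depth pts x rel line [-48.0, -46.0, -44.0, -43.0, -42.0, -46.0, -46.0, -48.0, -41.0, -43.0, -41.0, -45.0, -47.0, -47.0] [545.7 314.1  33.4]
  shingle+course rect ((577.6297607421875, -54.81719207763672), (196.0110321044922, 96.51053619384766), 74.29169464111328)
  shingle rect ((572.1988525390625, -61.45335388183594), (176.61891174316406, 96.68641662597656), 76.5512924194336)
  wood ((508.7392883300781, -46.910675048828125), (204.0538330078125, 218.93228149414062), 78.99629211425781)
sh [[352.0, 290.0, 572.0, -146.0, 572.0, -148.0, 33.0], [339.0, 292.0, 541.0, -145.0, 542.0, -142.0, 26.0]]
wd [[364.0, 297.0, 597.0, -163.0, 598.0, -162.0, 17.0], [272.0, 301.0, 385.0, -125.0, 385.0, -122.0, 14.0], [275.0, 246.0, 421.0, 63.0, 421.0, 63.0, 18.0], [322.0, 242.0, 546.0, 49.0, 544.0, 40.0, 27.0]]
t line [592.5 332.3] dir yaw 2.11 -61.0 61.0 43 [247.  209.8]
  leaf ahead of line (z=3): [30.8 31.6]  y ext [-61.3 -60.2  60.   61.4]
  upstand depth pts x rel line [-19.0, -45.0, -49.0, -47.0, -44.0, -49.0, -49.0, -46.0, -52.0, -48.0, -47.0, -46.0, -52.0, -53.0] [544.2 328.   35.4]
(array([594.30883153, 334.20164967,  -5.13151545]), np.float64(2.3767828090948675))
```

```bash
cat >> h.py <<'E'
from scipy.spatial.transform import Rotation as Ro
def down(yaw,flip=0,pitch=0):
    """tool down, tool y along world yaw (+half turn if flip); pitch>0 lifts nothing, tilts about flashing y"""
    a=np.radians(yaw+180*flip); y=np.array([np.cos(a),np.sin(a),0]); z=np.array([0,0,-1.]); 
    R=Ro.from_matrix(np.c_[np.cross(y,z),y,z])
    return (Ro.from_rotvec(np.radians(pitch)*np.array([-np.sin(np.radians(yaw)),np.cos(np.radians(yaw)),0]))*R).as_rotvec()
E
python3 - <<'E'
from h import *
for f in (0,1):
    print(f,[ (None if q is None else np.round(q,2)) for q in (r.inverse_kinematics(p,down(y,f)) for p,y in (([547,329,150],2),([547,329,20],2),([500,-40,38],-11)))])
E
```

```text
0 [array([0.36, 0.63, 1.23, 0.  , 1.29, 0.32]), array([0.36, 0.77, 1.34, 0.  , 1.03, 0.32]), array([-0.31,  0.5 ,  1.78, -0.  ,  0.86, -0.12])]
1 [array([ 0.36,  0.63,  1.23,  0.  ,  1.29, -2.82]), array([ 0.36,  0.77,  1.34,  0.  ,  1.03, -2.82]), None]
```

```bash
python3 - <<'E'
from h import *
G=np.full((20,30),-9)
for n in ('scene0','top0'):
    P=cloud(dict(np.load(n+'.npz'))).reshape(-1,3); P=P[~np.isnan(P[:,0])]
    i=((P[:,0]-300)//40).astype(int); j=((P[:,1]+650)//40).astype(int)
    ok=(i>=0)&(i<20)&(j>=0)&(j<30); np.maximum.at(G,(i[ok],j[ok]),P[ok,2].astype(int))
print('y:',list(range(-650,550,40)))
for k in range(20): print(300+40*k,G[k].tolist())
E
```

```text
y: [-650, -610, -570, -530, -490, -450, -410, -370, -330, -290, -250, -210, -170, -130, -90, -50, -10, 30, 70, 110, 150, 190, 230, 270, 310, 350, 390, 430, 470, 510]
300 [-9, -9, 6, 3, 4, 3, 3, 3, 3, 3, 3, 3, 671, 684, 680, 3, 237, 236, 4, 9, 14, 13, 13, 12, 12, 13, 13, 13, 14, 14]
340 [355, 359, 8, 11, 13, 12, 12, 13, 8, 11, 13, 13, 3, 3, 4, 3, 3, 14, 10, 13, 14, 12, 14, 12, 17, 13, 12, 16, 22, 29]
380 [361, 358, 355, 12, 16, 19, 19, 14, 14, 13, 11, 15, 19, 21, 22, 21, 29, 27, 11, 13, 14, 13, 12, 33, 39, 15, 13, 14, 30, 29]
420 [24, 358, 361, 13, 22, 10, 13, 11, 13, 15, 13, 13, 21, 21, 21, 21, 29, 33, 25, 15, 12, 17, 16, 35, 35, 14, 16, 11, 22, 29]
460 [22, 353, 360, 11, 24, 23, 31, 23, 10, 13, 14, 12, 20, 20, 23, 21, 29, 31, 12, 13, 13, 14, 13, 34, 12, 11, 16, 14, 12, 71]
500 [24, 359, 359, 19, 19, 28, 34, 27, 12, 12, 12, 13, 40, 38, 34, 43, 43, 38, 14, 33, 12, 13, 19, 48, 40, 47, 12, 11, 27, 14]
540 [106, 357, 358, 14, 9, 49, 24, 22, 12, 12, 17, 424, 417, 43, 48, 46, 45, 40, 14, 40, 35, 15, 36, 46, 49, 44, 34, 14, 15, 17]
580 [19, 359, 359, 16, 55, 473, 479, 480, 479, 479, 476, 47
[... 1191 characters left out ...]
, 563, 563, 563, 563, 564, 565, 564, 567, 565, 565, 566, 564, 565, 565, 563, 565, 564, 567, 566, 566, 665]
940 [563, 564, 998, 994, 564, 562, 564, 565, 566, 567, 565, 564, 564, 564, 565, 565, 566, 564, 564, 564, 564, 564, 565, 565, 565, 565, 566, 564, 565, 627]
980 [563, 562, 564, 564, 564, 563, 563, 568, 564, 564, 565, 565, 562, 565, 564, 564, 565, 565, 564, 564, 564, 565, 563, 566, 565, 565, 566, 564, 565, 582]
1020 [735, 736, 738, 734, 736, 736, 737, 736, 737, 737, 739, 734, 736, 734, 721, 704, 692, 684, 667, 654, 642, 631, 616, 602, 591, 579, 569, 563, 561, 555]
1060 [588, -9, -9, 683, -9, -9, -9, -9, -9, -9, -9, -9, -9, -9, -9, -9, -9, -9, -9, -9, -9, -9, -9, -9, -9, -9, -9, -9, -9, -9]
```

```bash
python3 - <<'E'
from h import *
r.move_linear([110,-330,260])
r.move_ptp([380,30,260],down(2))
r.move_ptp([547,329,110],down(2))
c=r.read_camera('top');np.savez('top1.npz',**c);save(c,'top1.png')
s=r.get_state();print(s['t'],s['ee_pos'])
E
```

```text
4.55 [547.67053236 327.9725311  111.13795373]
```

View pics/top1.png

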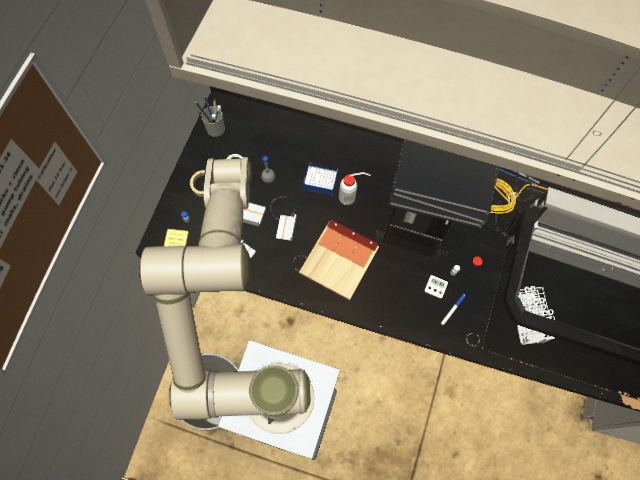

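The top view now shows the whole panel, deck and shingle, at about (338,260). I'll measure it and grasp the upstand.

```bash
python3 - <<'E'
from h import *
t=dict(np.load('top1.npz'));s=dict(np.load('scene0.npz'))
for n,c,(u0,u1,v0,v1),ctr in (('t',t,(295,385,215,305),(340,258)),('s',s,(265,370,232,308),(318,272))):
    hsv=cv2.cvtColor(c['image'],cv2.COLOR_RGB2HSV); H,S,V=[hsv[...,i].astype(int) for i in range(3)]
    box=np.zeros(H.shape,bool); box[v0:v1,u0:u1]=1
    print(n,'wood hsv',hsv[275,330] if n=='t' else hsv[272,295],'sh',hsv[243,343] if n=='t' else hsv[266,345],'course',hsv[233,360] if n=='t' else hsv[266,358])
    red=box&((H<13)|(H>170))&(S>120)&(V>60); wood=box&(H>=13)&(H<32)&(S>40)&(V>130)
    # boundary wood|shingle: rows/cols -> pairs adjacent
    rd=cv2.dilate(red.astype(np.uint8),np.ones((3,3)))>0; wd=cv2.dilate(wood.astype(np.uint8),np.ones((3,3)))>0
    for z in (30.,25.):
        v,u=np.nonzero(rd&wd); P=onplane(c,np.c_[u,v],z)[:,:2]
        k=np.abs(np.cross(P-P.mean(0),[np.cos(1.379),np.sin(1.379)]))<25;P=P[k] # near y-direction
        vx,vy,x,y=cv2.fitLine(P.astype(np.float32),cv2.DIST_HUBER,0,1,.01).ravel(); print('  edge z',z,len(P),x.round(1),y.round(1),'yaw',np.degrees(np.arctan2(vx,-vy)).round(2)%180)
    for nm,m,z in (('red',red,30.),('shingle',red&(V>150),30.),('wood',wood,18.),('all',red|wood,18.)):
        m=comp(m,ctr); v,u=np.nonzero(m); R=cv2.minAreaRect(onplane(c,np.c_[u,v],z)[:,:2].astype(np.float32)); print('  ',nm,m.sum(),np.round(R[0],1),np.round(R[1],1),round(R[2],2))
E
python3 - <<'E'
from h import *
r.move_linear([547,329,20],rate=90,force_limit=8)
r.close(40); r.wait(.2)
s=r.get_state();print(s['t'],s['ee_pos'],s['gripper_width']*88,s['grip_force'],s['contact_force'])
E
```

```text
t wood hsv [ 22  73 248] sh [ 11 152 235] course [12 72 46]
  edge z 30.0 169 535.2 -47.2 yaw 170.02
  edge z 25.0 169 537.0 -46.9 yaw 170.02
   red 1408 [572.3 -52.7] [191.4 103.5] 78.76
   shingle 979 [556.8 -51.2] [177.5  72.9] 78.58
   wood 2168 [509.2 -41.5] [201.2 220.6] 78.83
   all 3585 [514.2 -42.5] [201.3 230.8] 78.76
s wood hsv [ 25  69 254] sh [ 12 169 249] course [  5 215 152]
  edge z 30.0 905 546.0 -65.9 yaw 169.57
  edge z 25.0 899 545.5 -62.4 yaw 170.26
   red 1621 [570.3 -57.3] [199.9 101. ] 78.69
   shingle 1317 [568.6 -59.6] [181.9  98.5] 78.72
   wood 3578 [508.2 -52.2] [214.7 219.3] 78.77
   all 5545 [511.3 -47. ] [230.5 224.4] 78.63
7.0917 [547.00810945 329.01594731  19.99787007] 7.100684357909083 39.99521613121033 [ 0.53843898 -0.2674431   0.78568206]<stdin>:12: DeprecationWarning: Arrays of 2-dimensional vectors are deprecated. Use arrays of 3-dimensional vectors instead. (deprecated in NumPy 2.0)
```

```bash
python3 - <<'E'
from h import *
X=np.array([np.cos(np.radians(-11.25)),np.sin(np.radians(-11.25)),0]);O=np.array([516,-42,0.])
r.move_linear([547,329,120],rate=150)
r.move_ptp(O-85*X+[0,0,130],down(-11.25))
r.move_linear(O-85*X+[0,0,50],rate=120)
hit=r.move_linear(O-85*X+[0,0,35],rate=15,force_limit=4)
s=r.get_state();print(hit,s['t'],s['ee_pos'],s['gripper_width']*88,s['contact_force'])
for n in('scene','top'):
    c=r.read_camera(n);np.savez(n+'2.npz',**c)
    if n=='scene': a=cv2.resize(c['image'][215:315,250:380,::-1],(780,600),interpolation=cv2.INTER_CUBIC);cv2.imwrite('pics/s2.png',a)
E
```

```text
True 10.8833 [432.63919125 -25.41788812  37.91335709] 7.507645516290348 [-0.6453375  -0.21668232  4.04311848]
```

View pics/s2.png

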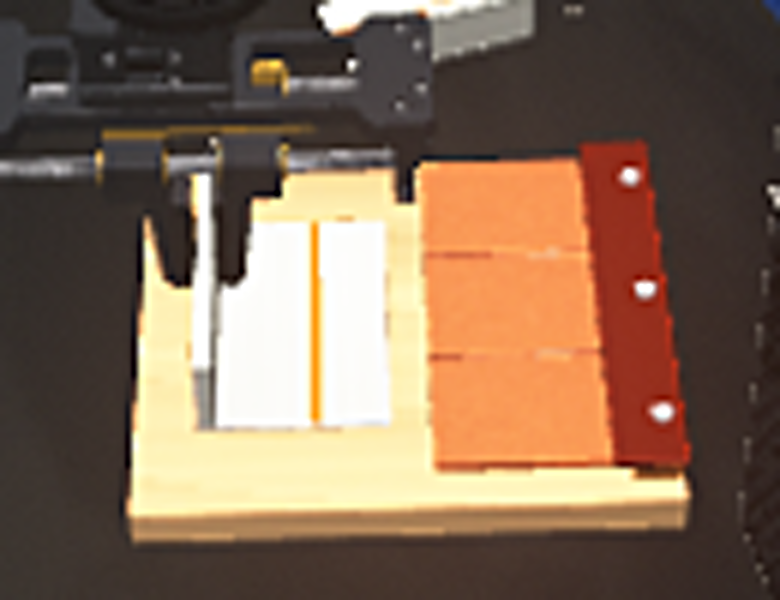

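The flashing lies on the deck in front of the shingle. In the crop the leaf's front edge runs (386,221)–(391,424) and the shingle's free edge (417,163)–(435,467). I'll measure their relative offset.

```bash
python3 - <<'E'
from h import *
c=dict(np.load('scene2.npz'));X=np.array([np.cos(np.radians(-11.25)),np.sin(np.radians(-11.25))]);Y=np.array([-X[1],X[0]]);O=np.array([516,-42])
f=lambda p,z:[((q[:2]-O)@X,(q[:2]-O)@Y) for q in onplane(c,[(250+(x+.5)/6-.5,215+(y+.5)/6-.5) for x,y in p],z)]
for n,p,z in (('leaf',[(386,221),(391,424)],21.),('line',[(315,222),(317,423)],21.),('sh_top',[(417,163),(435,463)],30.),('course far/near right',[(646,143),(688,460)],30.),('deck -x,-y corner',[(130,514)],18.),('deck +x-y',[(688,500)],18.)): print(n,np.round(f(p,z),1).tolist())
hsv=cv2.cvtColor(c['image'],cv2.COLOR_RGB2HSV);H,S,V=[hsv[...,i].astype(int) for i in range(3)]
# per-row subpixel edges by saturation: leaf white->wood, wood->shingle
for v in range(253,285,4):
    row=S[v,250:340]; print(v,row[44:80].tolist())
E
```

```text
leaf [[-10.7, 56.1], [-11.5, -63.8]]
line [[-41.5, 56.7], [-41.1, -62.2]]
sh_top [[3.7, 83.4], [5.1, -93.6]]
course far/near right [[105.6, 92.8], [104.0, -95.9]]
deck -x,-y corner [[-114.3, -104.9]]
deck +x-y [[103.7, -106.0]]
253 [0, 1, 1, 0, 1, 2, 3, 63, 255, 24, 2, 2, 1, 1, 1, 1, 1, 0, 1, 0, 62, 98, 86, 85, 83, 73, 137, 172, 170, 166, 169, 168, 169, 165, 168, 166]
257 [2, 2, 3, 3, 3, 1, 2, 60, 255, 22, 2, 1, 1, 2, 2, 2, 3, 3, 1, 1, 59, 92, 86, 87, 84, 77, 130, 174, 174, 168, 172, 175, 176, 175, 177, 174]
261 [2, 2, 3, 3, 3, 0, 2, 58, 252, 83, 2, 1, 1, 2, 2, 2, 2, 3, 1, 0, 85, 86, 75, 75, 74, 69, 103, 162, 170, 167, 168, 168, 170, 169, 165, 164]
265 [3, 3, 4, 4, 2, 1, 2, 59, 247, 111, 2, 2, 2, 2, 2, 2, 3, 3, 1, 2, 64, 70, 62, 60, 60, 54, 94, 165, 170, 168, 166, 167, 169, 167, 165, 164]
269 [3, 3, 4, 4, 3, 1, 2, 59, 246, 112, 2, 1, 2, 2, 2, 3, 3, 3, 1, 0, 69, 79, 71, 71, 72, 70, 61, 143, 172, 167, 165, 168, 167, 170, 166, 166]
273 [3, 3, 3, 4, 3, 1, 3, 60, 245, 114, 2, 1, 3, 3, 2, 3, 3, 3, 2, 2, 23, 64, 67, 64, 65, 62, 51, 132, 167, 168, 166, 165, 167, 168, 162, 160]
277 [4, 4, 3, 3, 4, 2, 3, 62, 244, 119, 3, 1, 3, 4, 3, 3, 3, 3, 2, 0, 5, 65, 75, 73, 72, 68, 64, 116, 166, 168, 166, 167, 165, 166, 165, 165]
281 [4, 3, 3, 3, 4, 1, 3, 63, 246, 118, 3, 2, 3, 4, 3, 4, 4, 4, 4, 1, 5, 62, 69, 67, 66, 63, 56, 125, 172, 169, 167, 167, 165, 166, 166, 165]
```

```bash
python3 - <<'E'
from h import *
X=np.array([np.cos(np.radians(-11.25)),np.sin(np.radians(-11.25)),0]);Y=np.array([-X[1],X[0],0]);O=np.array([516,-42,37.95])
for a,b in ((-70,-1),(-25,-1)):
    hit=r.move_linear(O+a*X+b*Y,rate=25,force_limit=12)
    s=r.get_state();print(hit,s['t'],s['ee_pos'],s['gripper_width']*88,s['contact_force'])
    if hit: break
c=r.read_camera('scene');np.savez('scene3.npz',**c)
cv2.imwrite('pics/s3.png',cv2.resize(c['image'][215:315,250:380,::-1],(780,600),interpolation=cv2.INTER_CUBIC))
E
```

```text
True 11.225 [432.63104314 -25.39194235  37.90955287] 7.531170753080049 [-0.84712731  0.41367165  5.9614115 ]
```

View pics/s3.png

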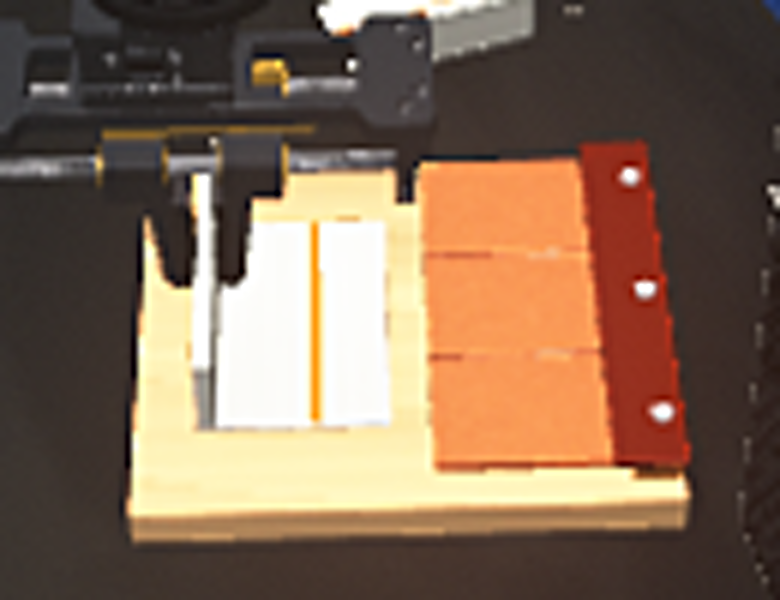

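The limit tripped right away and nothing moved (the leaf is still at crop (386–391)). The cause is probably stiction from the preload. I'll unload slightly before sliding.

```bash
python3 - <<'E'
from h import *
X=np.array([np.cos(np.radians(-11.25)),np.sin(np.radians(-11.25)),0]);Y=np.array([-X[1],X[0],0]);O=np.array([516,-42,38.5])
p=np.array(r.get_state()['ee_pos']);p[2]=38.5;r.move_linear(p,rate=10)
print(r.get_state()['ee_pos'],r.get_state()['contact_force'])
for a in (-80,-70,-55,-40,-25):
    hit=r.move_linear(O+a*X-Y,rate=25,force_limit=20)
    s=r.get_state();print(a,hit,s['t'],s['ee_pos'].round(2),s['gripper_width']*88,s['contact_force'].round(2))
    if hit: break
c=r.read_camera('scene');np.savez('scene4.npz',**c)
cv2.imwrite('pics/s4.png',cv2.resize(c['image'][215:315,250:380,::-1],(780,600),interpolation=cv2.INTER_CUBIC))
E
```

```text
[432.44354551 -25.33244443  38.28922097] [-0.43485329  0.17419615 -0.9334365 ]
-80 False 11.8833 [437.42 -27.43  38.44] 6.972055534173901 [ 0.22 -0.18 -1.22]
-70 False 12.4333 [447.11 -29.28  38.43] 7.350757198460677 [-0.72 -0.3  -0.51]
-55 False 13.1833 [461.72 -32.18  38.42] 7.370444401708907 [ 0.12 -0.26 -0.55]
-40 False 13.9333 [476.46 -35.12  38.43] 7.236118778512559 [-0.26 -1.1  -0.72]
-25 False 14.6833 [491.19 -38.08  38.43] 7.174743025567048 [ 0.27 -0.13 -1.47]
```

View pics/s4.png

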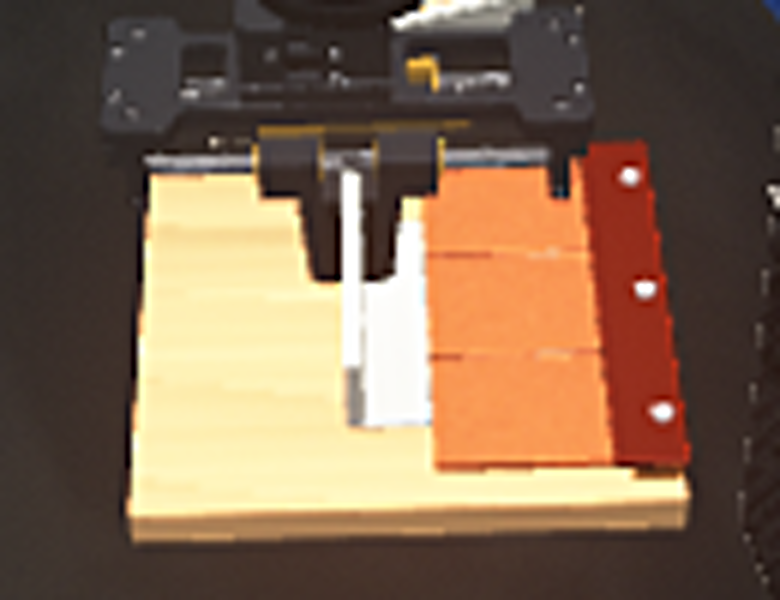

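The line is fully hidden and the shingle hasn't moved: its edge is still at crop (425–435). Now I'll press down.

```bash
python3 - <<'E'
from h import *
r.close(60)
p=np.array([491.19,-38.08,30.])
hit=r.move_linear(p,rate=8,force_limit=25)
for _ in range(4):
    r.wait(.4);s=r.get_state();print(hit,s['t'],s['ee_pos'].round(2),Ro.from_rotvec(s['tcp_rot']).as_matrix()[2].round(4),s['gripper_width']*88,s['grip_force'],s['contact_force'].round(2),s['wrist_torque'].round(2))
c=r.read_camera('scene');np.savez('scene5.npz',**c)
a=c['image'][215:315,250:380,::-1]
cv2.imwrite('pics/s5.png',cv2.resize(a,(780,600),interpolation=cv2.INTER_CUBIC))
E
```

```text
True 15.8083 [491.3  -38.1   37.92] [ 1.0e-04 -3.9e-03 -1.0e+00] 6.9325216586300975 60.00155210494995 [-0.98 -0.59  4.42] [-0.04  0.13  0.03]
True 16.2083 [491.3  -38.11  37.92] [ 1.0e-04 -3.8e-03 -1.0e+00] 7.017454333056001 60.001553893089294 [-1.1   0.35  5.24] [0.04 0.11 0.05]
True 16.6083 [491.31 -38.11  37.95] [ 1.0e-04 -3.8e-03 -1.0e+00] 7.505494745260041 60.00170409679413 [-1.2  -0.07  4.09] [0.04 0.08 0.01]
True 17.0083 [491.33 -38.12  37.94] [ 1.0e-04 -3.8e-03 -1.0e+00] 6.848967457482859 60.00162184238434 [-0.44 -0.83  5.54] [ 0.    0.19 -0.06]
```

View pics/s5.png

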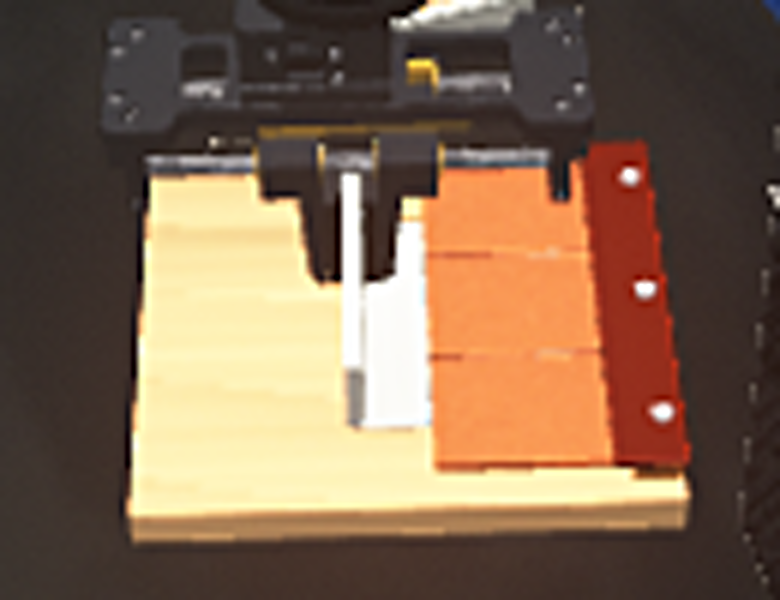

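The steady press is only about 5 N, because the contact spike stopped the move. I'll build the force up in small steps.

```bash
python3 - <<'E'
from h import *
p=np.array([491.25,-38.1,37.9])
F=lambda: np.mean([(r.wait(.04),r.get_state()['contact_force'])[1] for _ in range(5)],axis=0)
for i in range(22):
    p[2]-=.25; r.move_linear(p,rate=5); f=F(); print(p[2].round(2),f.round(1),r.get_state()['ee_pos'].round(2))
    if f[2]>20 or r.get_state()['t']>32: break
r.wait(.5);s=r.get_state();print(s['t'],F().round(1),s['ee_pos'].round(2),s['grip_force'],Ro.from_rotvec(s['tcp_rot']).as_matrix()[2].round(4))
c=r.read_camera('scene');np.savez('scene6.npz',**c)
a=dict(np.load('scene4.npz'));d=np.abs(c['image'].astype(int)-a['image']).max(2)[240:300,322:365]
print('shingle region change',np.percentile(d,[50,95,99]),(np.nanmean(cloud(c)[245:288,328:345,2]),np.nanmean(cloud(a)[245:288,328:345,2])))
cv2.imwrite('pics/s6.png',cv2.resize(c['image'][215:315,250:380,::-1],(780,600),interpolation=cv2.INTER_CUBIC))
E
```

```text
37.65 [-1.2  0.4  5. ] [491.42 -38.14  37.93]
37.4 [-2.8  0.6  8.4] [491.4  -38.13  37.91]
37.15 [-3.9  1.  11.7] [491.41 -38.15  37.88]
36.9 [-5.2  0.6 14.4] [491.4  -38.14  37.85]
36.65 [-6.2  1.6 17.4] [491.43 -38.13  37.85]
36.4 [-7.6  1.2 20.7] [491.43 -38.14  37.83]
20.3167 [-7.4  1.5 20.6] [491.43 -38.16  37.83] 60.02357482910156 [ 0.     -0.0045 -1.    ]
shingle region change [ 1.  4. 41.] (np.float64(31.035323404328476), np.float64(30.835269130226298))
```

View pics/s6.png

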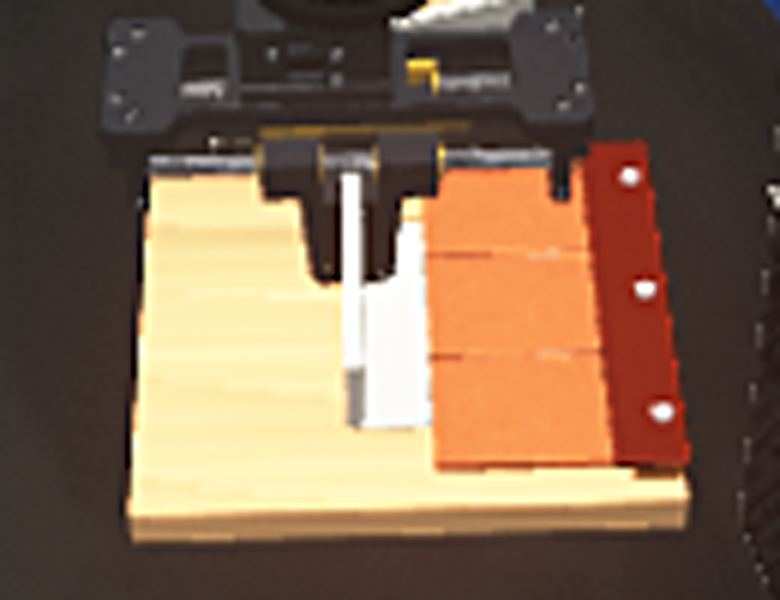

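The press is steady at about 20 N. The line is hidden, the shingle is down (edge unchanged at crop (425–435)) and the leaf is flat. I'm handing the job in.

```bash
python3 -c "
from bench import r
print(r.close_job())"
```

```text
the job is handed in; nothing more can be done
None
```

The flashing lies flat under the shingle, centred to within about 1 mm, with the orange line hidden about 14 mm past the edge; the shingle stayed down, and the arm was pressing with about 20 N when I handed the job in at about 20 s (the result was not reported back).

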